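# Cake smoothing machine: set the speed and hold the smoother boom at its mark

### The job

The pastry cook is at the foot pedal, ready to start a smoothing pass: turn the machine's speed selector clockwise to its third speed mark (the third bar after the off dot), then squeeze in the lock button in the smoother boom's grip and draw the boom out until its pointer stands at 100 on the scale, the second long mark after the one at home. Finish still holding it there, at rest, with the button squeezed in, because a spring takes the boom back home as soon as it is let go. The blade must not touch the cake, and the cake and the other things on the bench must stay where they are.

Things in the scene. Friction and masses are not known exactly. Their poses are not given: they have to be found in the camera images.
- machine: Cake smoothing machine fixed to the bench. Base 320 x 480 mm, deck 83 mm up. Origin: on the bench under the base's middle; at yaw 0 its x points away from the robot ('far'), its y to the robot's left. On the deck, in mm from the origin: turntable 240 across, axis (30, 95), top at 107; at the right a column at (30, -190) with the boom's sleeve; near right corner: selector, axis (-115, -150).
- knob_grip (a point): On the selector's vertical axis at gripping height, 111 mm above the bench. A black pointer knob: round skirt 48 mm across, its top at 95 mm, and on it a straight bar 44 mm long, 13 mm wide, up to 122 mm. The point turns with the knob: its x axis runs along the bar to the end with the white line, the pointer. Nothing stands within 60 mm of the bar below 150 mm.
- dial (a joint): Selector angle, rad, growing clockwise seen from above. Five clicks: 0 (off), 0.45, 0.90, 1.35 (the third speed, wanted), 1.80. The bar's pointing direction, counter-clockwise from the machine's x axis, is 0.9 minus this. A spring ball draws it to the nearest click, 0.07 N m takes it over. Starts at off, first or second.
- speed_mark_3 (a point): The wanted mark of the selector, on the grey plate round the knob, 34 mm from its axis. The marks, clockwise: a dot (off), then four radial bars (first to fourth speed), 6, 9, 12 and 15 mm long; this is the 12 mm one.
- boom: Smoother boom; slides level out of the sleeve along the machine's +y, over the turntable. Origin: middle of its aluminium head block (32 x 34 x 40 mm), 220 mm above the bench; axes as the machine's. On the head a black upright grip, 24 (x) x 30 (y) mm, 240 to 302 mm above the bench, lock button in its near (-x) side. Below hangs the steel blade. A spring pulls it home, 3 N there, 4.5 N at 100 mm.
- grip (a point): Where to squeeze, 275 mm above the bench: middle of grip and button together (33 mm across in x with the button out, 27 mm pressed). Squeeze along the machine's x, fingers from above, one on the button and one on the grip's far side; the tips may go down to 245 mm. Moves with the boom.
- lock: Steel lock button in the near side of the grip, 23 mm wide (y), 36 mm high, its middle 273 mm above the bench, with a latch bar that hooks behind a keeper at the sleeve's mouth, on the near side up to 40 mm off the sleeve's middle line. Origin and axes: those of the boom.
- button_face (a point): Middle of the button's outer face; it is pressed along the machine's +x.
- press (a joint): How far the lock button is pressed in, m: 0 out, 0.006 fully in. It springs back; 3 N starts it and 5.5 N holds it fully in. The latch lets the boom go from about 0.004.
- extension (a joint): How far the boom is drawn out of its home position, m: 0 home (locked there while the button is out) to 0.130. This is the scale value: 0.100 is the 100 mark.
- pointer (a point): Tip of the black pointer on the boom's rear, which rides in the slot on top of the sleeve along the scale; at home it stands at the zero mark.
- mark_100 (a point): The wanted mark, on top of the boom's sleeve beside its slot, 100 mm along the machine's +y from the zero mark. The scale: 14 black ticks 10 mm apart on the near edge; long ones at 0, 50 and 100 mm, short ones between and on to 130 mm. The sleeve is an aluminium channel 34 mm wide along y, 168 mm long, its top 234 mm above the bench.
- mark_0 (a point): The zero mark of the scale, where the pointer stands at home.
- cake: Round iced cake, 150 mm across and 76 mm high, on a card board 175 mm across and 6 mm thick, loose in the middle of the turntable. Origin: centre of the board's underside, 107 mm above the bench. The blade's edge stands about 8 mm off its side with the boom at 100.
- palette_knife: Bystander: icing spatula, 240 mm, lying on the bench between robot and machine, on the left. Origin: about its middle, underside.
- bench_scraper: Bystander: steel bench scraper, 75 x 120 mm, 14 mm high, lying on the bench on the near right.
- icing_bowl: Bystander: steel bowl, 150 mm across, 75 mm high, to the left of the machine.
- sprinkle_jar: Bystander: amber jar, 52 mm across, 85 mm high, to the right of the machine.
- nozzle: Bystander: metal piping nozzle, a cone 27 mm across and 36 mm high, standing on the machine's deck near its front edge, between selector and turntable.
- cake_boards: Bystander: stack of card cake boards, 180 mm across, 24 mm high, to the left of the machine.
- cupcake_box: Bystander: clear-lidded box of cupcakes, 130 x 170 x 75 mm, on the near right.

How it is judged:
By the outcome, as a careful person would: the job done as asked, in the order asked, and still so for the second after the job is handed in, while the arm keeps its last pose, push and grip.
It also fails if it takes over 48 s, if anything falls off the work surface, if the arm or the gripper's body presses on something with over 40 N, if the wrist force passes 120 N, or if a joint passes its speed limit or range.

### The arm

A 6-joint arm with a two-finger parallel gripper is mounted at the origin on the work surface. World frame = base frame: x ahead of the robot, y to its left, z up, the work surface at z = 0. Lengths are in m, angles in rad, forces in N, time in s.
With the tool pointing down it reaches from about 0.325 to 1 m from the base axis. Payload 5.1 kg.
Tool frame: the origin (TCP) lies at the very end of the fingers, on their centre line; the grasp point (between the pads) lies 19 mm behind it (manip.grip_point_offset is the distance from the TCP to the grasp point, in m); z points along the fingers, y is the direction in which the jaws open and shut (so a half turn about z gives the same grasp; the last joint's range is limited). The gripper opens to 85 mm and grips with 20 to 120 N. Pads are 22 mm wide; open, the fingers measure 114 mm over their backs; the gripper's body (76 mm by 85 mm) begins 54 mm behind the grasp point. The pads swing forward as they close: fully open they stand 13 mm farther back than shut.
Start: joints at [1.042, 0.124, 1.65, -0, 1.367, -0.083], TCP at [0.28, 0.586, 0.231] pointing down, gripper open.
Joint ranges: [-2.61, 2.61], [-1.02, 2.33], [0.03, 2.71], [-1.35, 4.49], [0.32, 2.68], [-2.91, 2.91]. Speed limits (rad/s): [2.57, 2.57, 3.14, 3.14, 3.14, 3.14].

### API

Orientations are given as a 3x3 rotation matrix whose columns are the frame's x, y, z axes.
In Python, from station import telemetry, viewer, manip gives the robot as it stands.
- The arm moves only by the tool carry_out, never from a script. Its argument "plan" is a list of rows, each a list of 5 numbers: the shift along the tool's x, y, z in m, then the turn about the tool's z in degrees, then the opening, from 0 (shut) to 1 (fully open). A call has 1 to 12 rows; each row is the pose to reach, as a shift and turn from the pose commanded when the call began, along the tool's axes at that moment; what a row does not reach only later rows make up. A row lasts 1/12 s, in which the tool goes at most 41.7 mm and 7.16 degrees, less where a joint would pass 70% of its speed; a pose out of reach is approached as far as the arm can. A call with a gripper value outside its range is refused whole. The fingers move at their own pace and stop on an object; the grip force is fixed at half the most. Time passes only in rows, so rows that repeat a pose let the fingers close. It gives the time, the measured TCP pose, the force and the opening at its end, in the units of the state.
- telemetry.sense(): the state, without advancing time (a new reading comes with each control period).
- viewer.capture(name): name is "scene" or "side" or "wrist"; returns a dict with "img" (420x560x3 uint8, blue, green, red), "fx", "fy", "cx", "cy" (pixels), "origin" and "orientation" of the camera in the world; the wrist camera has in their place "mount" (4x4, takes a point from camera to tool coordinates, whose origin is the TCP and whose axes are the flange's). Camera axes: x right, y up, looking along -z (the intrinsics and any distortion apply to the point x, -y, -z); pixel columns grow to the right and rows downward; lengths in m; the calibration is good to about 2 mm. A picture is of the moment at which its call begins: read the wrist's pose just before it. There is no depth.
- manip.close_job(): hands the job in, once; it reports no verdict.
The state is a dict: "time_s": time; "joints": joint angles; "qvel": joint speeds; "effort": joint torques, N m; "eef_pos": TCP position; "ee_rot": TCP orientation; "contact_force": force on the tool from outside, world axes, zero at the start; "moment": the same for the moment, N m; "width": opening from 0.0 (shut) to 1.0 (fully open).
Only numpy, scipy, OpenCV 4.12 (cv2) and the standard library are available. Lean on these libraries where they do the work, as an engineer would, in place of code of your own. Each camera call takes 0.05 s, during which the arm holds its last target. There are 200 camera calls.

## Working session

There is one attempt and no reset: what is moved stays moved. The work goes in short steps, Python scripts to look and compute and a tool call to move; the robot and the scene stay as the last step left them, time stands still between calls to the robot, and variables do not carry over. Pictures are saved under pics/ and viewed, about 8 in all and at most 12, crops included, and the job is handed in when it is done.

Besides the shell and the picture viewer there is one more tool, called after "Call:" by a JSON object that holds its "method" and its "body", one argument or row to a line. carry_out: Moves the arm, as the interface text tells. Its arguments: {"type":"object","properties":{"plan":{"type":"array","items":{"type":"array","items":{"type":"number"}}}},"required":["plan"]}

```bash
mkdir -p pics; ls; python3 - <<'E'
from station import telemetry, viewer, manip
import cv2, numpy as np
s=telemetry.sense(); print({k:np.round(v,3).tolist() for k,v in s.items()})
for n in("scene","side","wrist"):
    c=viewer.capture(n); cv2.imwrite(f"pics/{n}0.png",c["img"]); print(n,{k:(np.round(v,4).tolist()) for k,v in c.items() if k!="img"})
a=cv2.imread("pics/scene0.png");b=cv2.imread("pics/side0.png")
cv2.imwrite("pics/s0.png",a)
E
```

```text
pics
{'time_s': 0.0, 'joints': [1.042, 0.124, 1.652, 0.0, 1.367, -0.083], 'qvel': [0.0, -0.001, 0.001, 0.0, -0.0, 0.001], 'effort': [-0.002, -42.363, -36.545, -0.0, 0.007, -0.0], 'eef_pos': [0.28, 0.586, 0.23], 'ee_rot': [[-0.902, 0.431, -0.001], [0.431, 0.902, -0.002], [0.0, -0.002, -1.0]], 'contact_force': [0.365, -0.146, 0.778], 'moment': [0.027, -0.024, -0.065], 'width': 0.996}
scene {'fx': 434.5217, 'fy': 434.5217, 'cx': 279.3746, 'cy': 207.2463, 'origin': [1.3621, 0.1619, 1.0564], 'orientation': [[-0.1274, -0.7083, 0.6943], [0.9916, -0.0765, 0.1039], [-0.0204, 0.7018, 0.7121]]}
side {'fx': 500.3627, 'fy': 500.3627, 'cx': 273.0864, 'cy': 202.9113, 'origin': [0.3912, -1.273, 1.3634], 'orientation': [[0.9951, 0.0678, -0.0721], [-0.099, 0.6786, -0.7278], [-0.0004, 0.7313, 0.682]]}
wrist {'fx': 314.4869, 'fy': 314.4869, 'cx': 277.8547, 'cy': 219.0527, 'mount': [[-0.0003, 0.9558, 0.2939, 0.0747], [1.0, 0.0007, -0.0015, -0.0002], [-0.0016, 0.2939, -0.9558, -0.1432], [0.0, 0.0, 0.0, 1.0]]}
```

View pics/scene0.png

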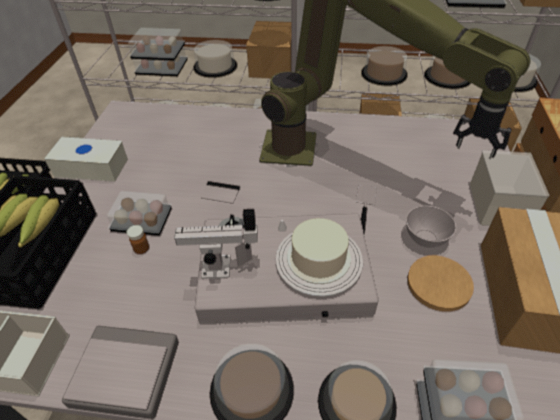

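View pics/side0.png

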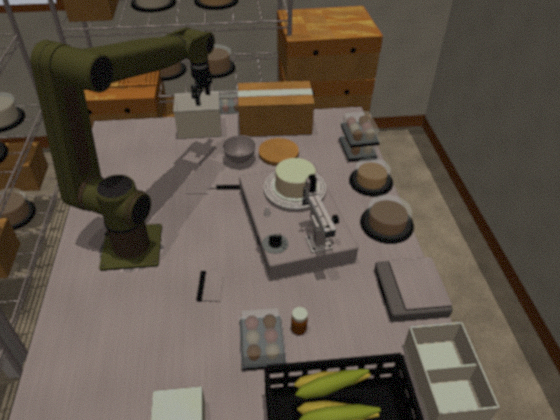

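The scene view shows the machine (deck about 197–374 × 215–318, boom head about (245,222), cake (320,250)). The side view shows the knob at (275,241), the cake at (295,178) and the grip at (312,183). Next I'll zoom in on both.

```bash
cat > h.py <<'E'
from station import telemetry, viewer, manip
import cv2, numpy as np
def cam(n):
    s=telemetry.sense(); c=viewer.capture(n)
    if n=="wrist":
        R=np.array(s["ee_rot"]);M=np.array(c["mount"])
        c["origin"]=R@M[:3,3]+s["eef_pos"]; c["orientation"]=R@M[:3,:3]
    return c
def ray(c,u,v,z):
    d=np.array(c["orientation"])@np.array([(u-c["cx"])/c["fx"],-(v-c["cy"])/c["fy"],-1.])
    o=np.array(c["origin"]); return o+d*(z-o[2])/d[2]
def proj(c,p):
    q=np.array(c["orientation"]).T@(np.array(p)-c["origin"]); return np.array([c["cx"]-c["fx"]*q[0]/q[2],c["cy"]+c["fy"]*q[1]/q[2]])
def crop(im,x0,y0,x1,y1,k): return cv2.resize(im[y0:y1,x0:x1],None,fx=k,fy=k,interpolation=cv2.INTER_CUBIC)
E
python3 - <<'E'
from h import *
a=crop(cv2.imread("pics/scene0.png"),170,200,390,330,3.6)
b=crop(cv2.imread("pics/side0.png"),225,145,365,275,4.2)
cv2.imwrite("pics/a1.png",a);cv2.imwrite("pics/b1.png",b);print(a.shape,b.shape)
E
```

```text
(468, 792, 3) (546, 588, 3)
```

View pics/b1.png

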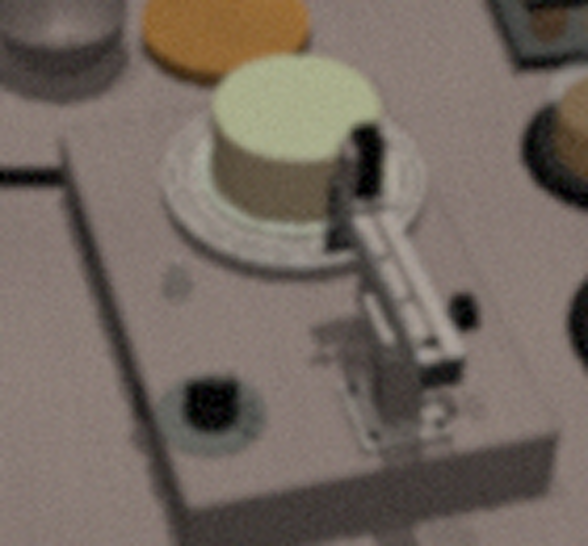

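View pics/a1.png

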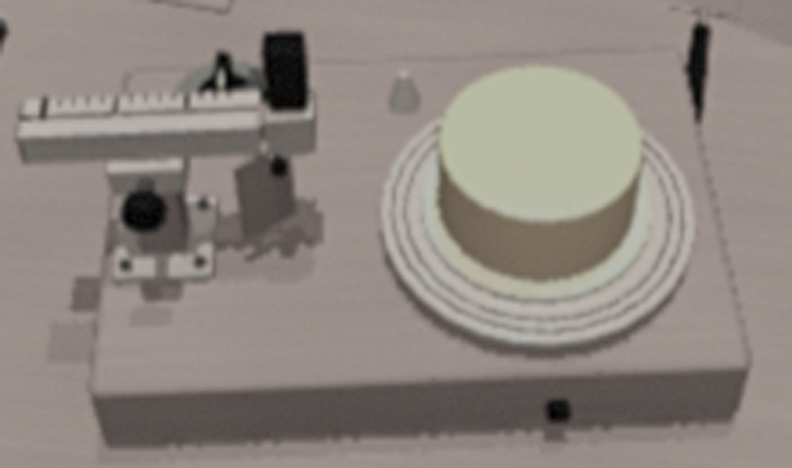

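Scene crop: deck corners at about (95,390), (748,365), (685,50) and (130,75), with the grip top at (285,40). Side crop: deck corners at (185,512), (65,145) and (555,435), with the knob at (212,400).

```bash
python3 - <<'E'
from h import *
A=cam("scene");B=cam("side")
f=lambda x,y:(170+x/3.6,200+y/3.6); g=lambda x,y:(225+x/4.2,145+y/4.2)
P={}
src,dst=[],[]
for c,uv,m in[(A,f(95,390),(.16,-.24)),(A,f(748,365),(.16,.24)),(A,f(685,50),(-.16,.24)),(A,f(130,75),(-.16,-.24)),(B,g(185,512),(-.16,-.24)),(B,g(65,145),(-.16,.24)),(B,g(555,435),(.16,-.24))]:
    p=ray(c,*uv,.083); print(m,p.round(4)); src.append(m);dst.append(p[:2])
src=np.array(src);dst=np.array(dst)
a=src-src.mean(0);b=dst-dst.mean(0)
yaw=np.arctan2((a[:,0]*b[:,1]-a[:,1]*b[:,0]).sum(),(a*b).sum())
R=np.array([[np.cos(yaw),-np.sin(yaw)],[np.sin(yaw),np.cos(yaw)]]);o=dst.mean(0)-R@src.mean(0)
print("yaw",yaw,np.degrees(yaw),"o",o,"res",(dst-src@R.T-o).round(4).tolist())
print("knob",o+R@[-.115,-.15], "side knob",ray(B,*g(212,385),.122), "skirt plate",ray(B,*g(212,413),.084))
print("wbg cake scene",ray(A,*f(540,142),.189),"exp",o+R@[.03,.095])
print("griptop scene",ray(A,*f(285,38),.302),"side",ray(B,*g(367,132),.302))
E
```

```text
(0.16, -0.24) [ 0.7978 -0.1457  0.083 ]
(0.16, 0.24) [0.7238 0.3157 0.083 ]
(-0.16, 0.24) [0.4148 0.2717 0.083 ]
(-0.16, -0.24) [ 0.4952 -0.196   0.083 ]
(-0.16, -0.24) [ 0.4826 -0.2135  0.083 ]
(-0.16, 0.24) [0.4118 0.2409 0.083 ]
(0.16, -0.24) [ 0.7897 -0.1629  0.083 ]
yaw 0.16152605145142843 9.254761029579834 o [0.60501409 0.0532554 ] res [[-0.0037, 0.0122], [-0.0005, -0.0001], [0.0063, 0.0073], [0.0095, 0.0133], [-0.0031, -0.0041], [0.0033, -0.0235], [-0.0118, -0.0051]]
knob [ 0.51563473 -0.11328688] side knob [ 0.51385722 -0.11621087  0.122     ] skirt plate [ 0.51438952 -0.11208491  0.084     ]
wbg cake scene [0.62189165 0.15572282 0.189     ] exp [0.61934524 0.15184352]
griptop scene [ 0.64565258 -0.01950923  0.302     ] side [ 0.64497974 -0.02589457  0.302     ]
```

Call:
{"method": "carry_out", "body": {
  "plan": [
    [-0.514, -0.531, 0, 94, 1],
    [-0.514, -0.531, 0, 94, 1],
    [-0.514, -0.531, 0, 94, 1],
    [-0.514, -0.531, 0, 94, 1],
    [-0.514, -0.531, 0, 94, 1],
    [-0.514, -0.531, 0, 94, 1],
    [-0.514, -0.531, 0, 94, 1],
    [-0.514, -0.531, 0, 94, 1],
    [-0.514, -0.531, 0, 94, 1],
    [-0.514, -0.531, 0, 94, 1],
    [-0.514, -0.531, 0, 94, 1],
    [-0.514, -0.531, 0, 94, 1]
  ]
}}

```text
time_s: 1.25
eef_pos: [0.4392, 0.1104, 0.2316]
ee_rot: [[0.372, 0.928, 0.001], [0.928, -0.372, 0.0], [0.001, 0.001, -1.0]]
contact_force: [1.5, 0.3, -0.8]
width: 0.996
```

Call:
{"method": "carry_out", "body": {
  "plan": [
    [-0.182, 0.155, 0, 8, 1],
    [-0.182, 0.155, 0, 8, 1],
    [-0.182, 0.155, 0, 8, 1],
    [-0.182, 0.155, 0, 8, 1],
    [-0.182, 0.155, 0, 8, 1],
    [-0.182, 0.155, 0, 8, 1],
    [-0.182, 0.155, 0, 8, 1],
    [-0.182, 0.155, 0, 8, 1]
  ]
}}

```text
time_s: 1.92
eef_pos: [0.5168, -0.1152, 0.231]
ee_rot: [[0.495, 0.869, -0.001], [0.869, -0.495, 0.001], [0.0, -0.001, -1.0]]
contact_force: [0.1, 0.3, -0.4]
width: 1.002
```

```bash
python3 - <<'E'
from h import *
s=telemetry.sense();print(s["time_s"],s["eef_pos"],np.array(s["ee_rot"]).round(3).tolist(),np.round(s["joints"],3))
c=cam("wrist");cv2.imwrite("pics/w1.png",c["img"]);import pickle;pickle.dump(c,open("w1.pkl","wb"))
E
```

```text
1.9167 [ 0.51675315 -0.11521928  0.23099826] [[0.495, 0.869, -0.001], [0.869, -0.495, 0.001], [0.0, -0.001, -1.0]] [-0.321 -0.145  1.917  0.     1.37   0.197]
```

View pics/w1.png

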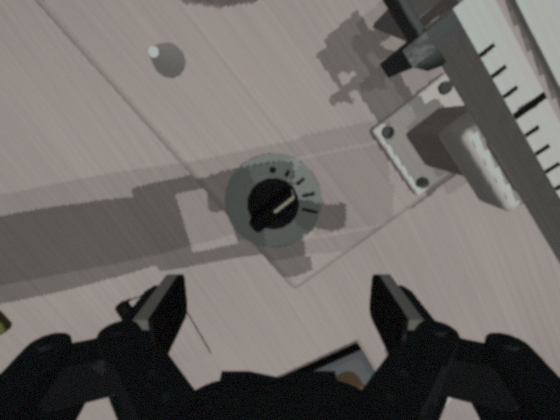

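The wrist view shows the knob plate centred at about (273,200), with the dot at (272,170). The bars sit near (290,175), (300,183), (307,194) and (310,211), and the white line runs from (274,212) to (293,198). I'll compute the angles from these.

```bash
python3 - <<'E'
from h import *
import pickle
c=pickle.load(open("w1.pkl","rb"));im=c["img"]
cv2.imwrite("pics/w1c.png",crop(im,200,130,350,270,4))
hsv=cv2.cvtColor(im,cv2.COLOR_BGR2HSV);print(im[165,262],im[240,270],im[205,283],im[100,200])
# white line
g=cv2.cvtColor(im,cv2.COLOR_BGR2GRAY)
m=np.zeros_like(g);m[190:222,262:302]=(g[190:222,262:302]>120)
n,l,st,ce=cv2.connectedComponentsWithStats(m)
for i in range(1,n):
    if st[i,4]>10: print("white",st[i],ce[i])
i=1+np.argmax(st[1:,4]);ys,xs=np.where(l==i)
P=np.array([ray(c,x,y,.122)[:2] for x,y in zip(xs,ys)])
mu=P.mean(0);u,s,v=np.linalg.svd(P-mu);print("line dir",np.degrees(np.arctan2(v[0,1],v[0,0])),mu,((P-mu)@v[0]).min(),((P-mu)@v[0]).max())
# dark knob at z~.11
k=np.zeros_like(g);k[170:235,240:305]=(g[170:235,240:305]<45)*255
# plate circle: greenish-grey
b=im.astype(int);pl=((b[...,1]-b[...,2]>4)&(g>60)|(g<45)).astype(np.uint8)*255
mm=np.zeros_like(pl);cv2.circle(mm,(274,200),58,255,-1);pl&=mm
pl=cv2.morphologyEx(pl,cv2.MORPH_OPEN,np.ones((5,5)));cs=max(cv2.findContours(pl,0,2)[0],key=cv2.contourArea)
h=cv2.convexHull(cs)[:,0];Q=np.array([ray(c,*p,.084)[:2] for p in h]);
(x0,y0),r=cv2.minEnclosingCircle((Q*1000).astype(np.float32));el=cv2.fitEllipse((Q*1000).astype(np.float32));print("plate",x0,y0,r,el)
C=np.array(el[0])/1000
for n,p in[("dot",(272,170)),("b1",(290,175)),("b2",(300,183)),("b3",(307,194)),("b4",(310,211))]:
    q=ray(c,*p,.084)[:2]-C;print(n,np.degrees(np.arctan2(q[1],q[0])),np.hypot(*q))
E
```

```text
[85 91 85] [87 89 86] [102 114 118] [139 145 153]Traceback (most recent call last):
  File "<stdin>", line 12, in <module>
    return _wrapfunc(a, 'argmax', axis=axis, out=out, **kwds)
    return bound(*args, **kwds)
ValueError: attempt to get argmax of an empty sequence
```

View pics/w1c.png

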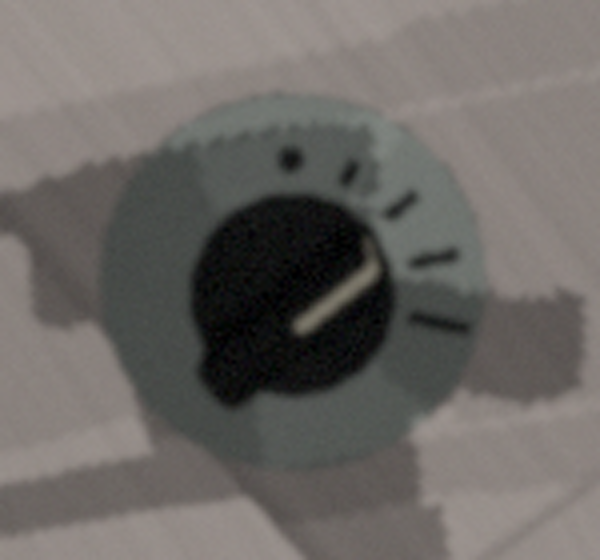

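```bash
python3 - <<'E'
from h import *
import pickle
c=pickle.load(open("w1.pkl","rb"));f=lambda x,y:(200+x/4-.4,130+y/4-.4)
W=lambda x,y,z:ray(c,*f(x,y),z)[:2]
ang=lambda d:np.degrees(np.arctan2(d[1],d[0]))
d=W(375,266,.122)-W(300,327,.122);print("pointer",ang(d), np.hypot(*d))
im=crop(c["img"],200,130,350,270,4)
# plate circle by rim points
rim=[(285,93),(103,270),(165,150),(487,250),(280,470),(370,450),(180,420),(440,150)]
Q=(np.array([W(*p,.084) for p in rim])*1000).astype(np.float32);el=cv2.fitEllipse(Q);print("plate",el);C=np.array(el[0])/1000
sk=(np.array([W(*p,.095) for p in [(290,195),(192,290),(393,290),(300,395),(230,215),(360,222),(365,365)]])*1000).astype(np.float32);print("skirt",cv2.fitEllipse(sk))
e=(W(375,250,.122)+W(222,395,.122))/2;print("bar mid",e)
for n,p in[("dot",(290,159)),("b1",(349,174)),("b2",(401,206)),("b3",(434,258)),("b4",(440,323))]:
    q=W(*p,.084)-C;print(n,ang(q),np.hypot(*q))
E
```

```text
pointer 10.418108008534109 0.020147974460552852
plate ((515.6305541992188, -110.44510650634766), (90.38095092773438, 91.3402099609375), 106.21261596679688)
skirt ((514.7451782226562, -109.48410034179688), (45.9205436706543, 47.194908142089844), 163.1107940673828)
bar mid [ 0.51655359 -0.10917847]
dot 63.78063806104613 0.030447821888948026
b1 36.73077779987866 0.02939675042738592
b2 9.49774577179375 0.030857089784321966
b3 -17.062308942271937 0.032732250261836265
b4 -44.12649688581776 0.034926674380349326
```

The pointer stands at about 9.5–10°, which lines up with the second bar (9.5°), so dial = 0.90 and it needs +25.8° clockwise. The knob axis is at about (0.515, -0.110).

Call:
{"method": "carry_out", "body": {
  "plan": [
    [0.003, -0.004, 0.02, 51, 1],
    [0.003, -0.004, 0.04, 51, 1],
    [0.003, -0.004, 0.06, 51, 1],
    [0.003, -0.004, 0.07, 51, 1],
    [0.003, -0.004, 0.08, 51, 1],
    [0.003, -0.004, 0.08, 51, 1],
    [0.003, -0.004, 0.08, 51, 1],
    [0.003, -0.004, 0.08, 51, 1],
    [0.003, -0.004, 0.1, 51, 1],
    [0.003, -0.004, 0.115, 51, 1],
    [0.003, -0.004, 0.13, 51, 1],
    [0.003, -0.004, 0.13, 51, 1]
  ]
}}

```text
time_s: 2.97
eef_pos: [0.5124, -0.1074, 0.0982]
ee_rot: [[0.986, 0.169, -0.005], [0.169, -0.986, 0.002], [-0.005, -0.003, -1.0]]
contact_force: [-0.6, 0.6, -1.1]
width: 1.0
```

Call:
{"method": "carry_out", "body": {
  "plan": [
    [0, 0, 0, 0, 0],
    [0, 0, 0, 0, 0],
    [0, 0, 0, 0, 0],
    [0, 0, 0, 0, 0],
    [0, 0, 0, 0, 0],
    [0, 0, 0, 0, 0],
    [0, 0, 0, 0, 0],
    [0, 0, 0, 0, 0]
  ]
}}

```text
time_s: 3.63
eef_pos: [0.5153, -0.11, 0.1023]
ee_rot: [[0.986, 0.165, 0.001], [0.165, -0.986, -0.002], [0.001, 0.002, -1.0]]
contact_force: [0.0, -2.9, 4.5]
width: 0.139
```

Call:
{"method": "carry_out", "body": {
  "plan": [
    [0, 0, 0, 5, 0],
    [0, 0, 0, 10, 0],
    [0, 0, 0, 15, 0],
    [0, 0, 0, 20, 0],
    [0, 0, 0, 24, 0],
    [0, 0, 0, 26, 0],
    [0, 0, 0, 26, 0],
    [0, 0, 0, 26, 0],
    [0, 0, 0, 26, 0]
  ]
}}

```text
time_s: 4.38
eef_pos: [0.5153, -0.1106, 0.1023]
ee_rot: [[0.959, -0.284, 0.001], [-0.284, -0.959, -0.003], [0.002, 0.002, -1.0]]
contact_force: [-1.1, -5.0, 3.3]
width: 0.132
```

Call:
{"method": "carry_out", "body": {
  "plan": [
    [0, 0, 0, 0, 0.5],
    [0, 0, 0, 0, 1],
    [0, 0, 0, 0, 1],
    [0, 0, 0, 0, 1],
    [0, 0, 0, 0, 1],
    [0, 0, -0.03, 0, 1],
    [0, 0, -0.06, 0, 1],
    [0, 0, -0.1, 0, 1],
    [0, 0, -0.13, 0, 1],
    [0, 0, -0.13, 0, 1],
    [0, 0, -0.13, 0, 1]
  ]
}}

```text
time_s: 5.3
eef_pos: [0.5161, -0.1094, 0.2343]
ee_rot: [[0.959, -0.284, 0.005], [-0.284, -0.959, -0.001], [0.006, -0.0, -1.0]]
contact_force: [-0.6, 0.4, -1.3]
width: 0.996
```

```bash
python3 - <<'E'
from h import *
s=telemetry.sense();print(s["time_s"],s["eef_pos"],np.array(s["ee_rot"]).round(3).tolist(),np.round(s["joints"],3))
c=cam("wrist");cv2.imwrite("pics/w2.png",c["img"]);import pickle;pickle.dump(c,open("w2.pkl","wb"))
print(proj(c,[.515,-.11,.1]))
E
```

```text
5.3 [ 0.51612688 -0.10942236  0.23430353] [[0.959, -0.284, 0.005], [-0.284, -0.959, -0.001], [0.006, -0.0, -1.0]] [-0.311 -0.155  1.921  0.     1.37   1.547]
[279.08196187 210.41975356]
```

View pics/w2.png

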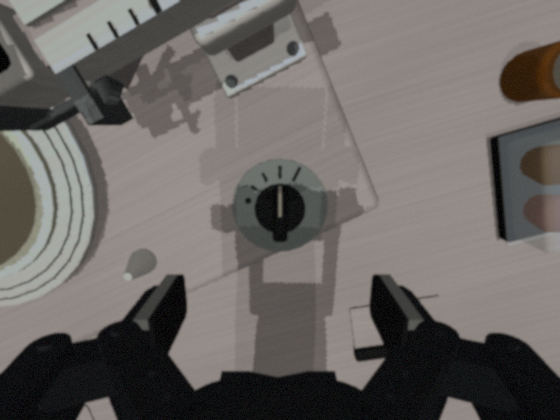

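The wrist view shows the white pointer (280,205) aimed at the third bar (280,172), so the selector is set. The bystanders look undisturbed. Next I'll rise and go over the boom grip.

Call:
{"method": "carry_out", "body": {
  "plan": [
    [0, 0, -0.04, -7, 1],
    [0, 0, -0.08, -14, 1],
    [0, 0, -0.12, -21, 1],
    [0, 0, -0.16, -28, 1],
    [0.02, -0.02, -0.176, -35, 1],
    [0.045, -0.05, -0.176, -42, 1],
    [0.07, -0.08, -0.176, -49, 1],
    [0.097, -0.11, -0.176, -56, 1],
    [0.097, -0.12, -0.176, -63, 1],
    [0.097, -0.12, -0.176, -70, 1],
    [0.097, -0.12, -0.176, -77, 1],
    [0.097, -0.12, -0.176, -84, 1]
  ]
}}

```text
time_s: 6.35
eef_pos: [0.6417, -0.021, 0.4037]
ee_rot: [[0.376, 0.927, -0.005], [0.927, -0.376, 0.001], [-0.001, -0.005, -1.0]]
contact_force: [-0.6, 0.4, 0.1]
width: 1.0
```

Call:
{"method": "carry_out", "body": {
  "plan": [
    [0, 0, 0, -32, 1],
    [0, 0, 0, -32, 1],
    [0, 0, 0, -32, 1],
    [0, 0, 0, -32, 1],
    [0, 0, 0, -32, 1],
    [0, 0, 0, -32, 1],
    [0, 0, 0, -32, 1]
  ]
}}

```text
time_s: 6.93
eef_pos: [0.6415, -0.0216, 0.4049]
ee_rot: [[-0.164, 0.987, -0.004], [0.987, 0.164, 0.001], [0.001, -0.004, -1.0]]
contact_force: [-0.5, -0.2, -0.6]
width: 1.001
```

```bash
python3 - <<'E'
from h import *
s=telemetry.sense();print(s["time_s"],s["eef_pos"],np.array(s["ee_rot"]).round(3).tolist(),np.round(s["joints"],3))
c=cam("wrist");cv2.imwrite("pics/w3.png",c["img"]);import pickle;pickle.dump(c,open("w3.pkl","wb"))
E
```

```text
6.9333 [ 0.64149818 -0.02155835  0.40490992] [[-0.164, 0.987, -0.004], [0.987, 0.164, 0.001], [0.001, -0.004, -1.0]] [-0.117  0.058  1.435  0.     1.653 -0.282]
```

View pics/w3.png

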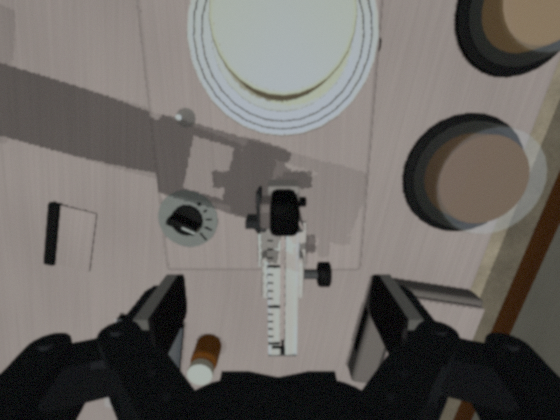

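The wrist view shows the grip top at about (285,212), the button side at about (262,210), the sleeve running down to (283,350), and the knob still at its set direction. I'll compute the grip position and machine yaw numerically.

```bash
python3 - <<'E'
from h import *
import pickle
c=pickle.load(open("w3.pkl","rb"));im=c["img"];g=cv2.cvtColor(im,cv2.COLOR_BGR2GRAY)
print(g[186:242:3,250:308:2])
m=np.zeros_like(g);m[180:245,266:306]=(g[180:245,266:306]<28)
m=cv2.morphologyEx(m,cv2.MORPH_OPEN,np.ones((5,5)))
n,l,st,ce=cv2.connectedComponentsWithStats(m);print(st[1:],ce[1:])
i=1+np.argmax(st[1:,4]);x,y,w,h=st[i][:4]
for z in(.302,.27): print(z,[ray(c,*p,z)[:2].round(4).tolist() for p in((x,y),(x+w,y),(x,y+h),(x+w,y+h))], ray(c,*ce[i],z)[:2])
# sleeve edges: near (left) edge x~263..., far edge x~302
for v in(260,290,320,345): print(v,g[v,256:312:2])
E
```

```text
[[ 88  87  88  88  78  59  79  86  89  97 108 107 107 108 108 107 105 108
  107 107 110 109 111 107 101  92  89  92  92]
 [ 89  87  88  79  47  33  71  85  91 115 130 126 108  84  76  72  71  78
   74  73  85 107 123 132 123 123 118 126 129]
 [ 88  87  83  58  31  33  73  87  90 110 112  71  21   4   7   4  11   5
    9   4   8  19  69 117 118 127 133 132 132]
 [ 89  87  85  59  45  34  67  76  79  86  80  31   2   8  10   5   9   5
   11   2  11   6  11  53  99 120 125 127 129]
 [ 90  89  83  62  48  47  60  64  64  66  57  19   2  15  11  17   2   2
    2   5   2  16   0  28  67  42  26  40 104]
 [ 89  88  81  59  49  49  65  64  64  68  48  21   4   1  18   7   2   9
    1  11   1   6   0   8  31  27   7  26  93]
 [ 91  86  86  65  50  70  80  86  93  86  54  19  15  16  17  15   6  11
    8  13  15  13   5   3   8  17  18  29  99]
 [ 88  87  84  59  50  81 105 105 108 102  54  10  17  20  21  19  15  18
   10  22  15  17   6   4  44  97 112 115 128]
 [ 88  88  86  68  48  83 103 109 110 101  53  12  17  20  18  15  19  22
   14  17  21  18  17  10  38 109 133 134 133]
 [ 72  71  
[... 1248 characters left out ...]
51386322]]
0.302 [[0.6323, 0.0001], [0.6535, 0.0036], [0.638, -0.0358], [0.6602, -0.0321]] [ 0.64551608 -0.01577427]
0.27 [[0.6327, -0.0067], [0.6566, -0.0027], [0.6391, -0.0472], [0.6641, -0.0431]] [ 0.64756508 -0.02457777]
260 [138 146 148 146 159 141 115 107 111 112 124 154 151 141 140 156 161 163
 163 163 165 159 155 140 133 132 146 150]
290 [143 141 136 142 166 165 130 123 138 167 173 171 163 152 151 164 171 171
 172 172 171 166 169 152 140 143 141 140]
320 [141 140 142 141 140 139 140 142 146 166 173 169 156 146 143 167 170 169
 170 174 168 149 145 143 145 141 144 144]
345 [142 140 142 142 142 143 148 148 114  90  94  96  99  55 119 168 171 171
 173 173 164 146 142 144 146 142 143 143]
```

Call:
{"method": "carry_out", "body": {
  "plan": [
    [0.001, 0.001, 0.03, 0, 1],
    [0.001, 0.001, 0.06, 0, 1],
    [0.001, 0.001, 0.09, 0, 1],
    [0.001, 0.001, 0.11, 0, 1],
    [0.001, 0.001, 0.13, 0, 1],
    [0.001, 0.001, 0.149, 0, 1],
    [0.001, 0.001, 0.149, 0, 1],
    [0.001, 0.001, 0.149, 0, 1]
  ]
}}

```text
time_s: 7.65
eef_pos: [0.6418, -0.0204, 0.2565]
ee_rot: [[-0.165, 0.986, -0.004], [0.986, 0.165, 0.0], [0.001, -0.003, -1.0]]
contact_force: [0.1, 0.7, 1.7]
width: 1.004
```

Call:
{"method": "carry_out", "body": {
  "plan": [
    [0, 0, 0, 0, 0],
    [0, 0, 0, 0, 0],
    [0, 0, 0, 0, 0],
    [0, 0, 0, 0, 0],
    [0, 0, 0, 0, 0],
    [0, 0, 0, 0, 0],
    [0, 0, 0, 0, 0],
    [0, 0, 0, 0, 0]
  ]
}}

```text
time_s: 8.32
eef_pos: [0.6449, -0.0203, 0.2602]
ee_rot: [[-0.165, 0.986, 0.006], [0.986, 0.165, -0.0], [-0.001, 0.006, -1.0]]
contact_force: [13.3, 1.2, 1.7]
width: 0.292
```

```bash
python3 - <<'E'
from h import *
s=telemetry.sense();print({k:np.round(v,4).tolist() for k,v in s.items()})
A=cam("scene");B=cam("side");W=cam("wrist")
for n,c in(("A",A),("B",B),("W",W)): cv2.imwrite(f"pics/pre{n}.png",c["img"])
E
```

```text
{'time_s': 8.3167, 'joints': [-0.1149, 0.0938, 1.6342, 0.0007, 1.4073, -0.281], 'qvel': [0.0015, 0.002, -0.0026, -0.0002, 0.0025, 0.0011], 'effort': [-1.2886, -43.22, -33.0684, -0.2388, 1.1158, -0.1351], 'eef_pos': [0.6449, -0.0203, 0.2602], 'ee_rot': [[-0.1652, 0.9862, 0.0063], [0.9863, 0.1652, -0.0001], [-0.0011, 0.0062, -1.0]], 'contact_force': [13.2978, 1.1947, 1.6672], 'moment': [-0.1235, 0.2047, -0.125], 'width': 0.2921}
```

The width reads 24.8 mm against 33 mm with the button out, so the button is pressed. Now I'll draw the boom out, easing the sideways offset as I go.

Call:
{"method": "carry_out", "body": {
  "plan": [
    [0, 0.003, 0, 0, 0],
    [0.006, 0.003, 0, 0, 0],
    [0.014, 0.003, 0, 0, 0],
    [0.024, 0.003, 0, 0, 0],
    [0.034, 0.003, 0, 0, 0],
    [0.044, 0.003, 0, 0, 0],
    [0.054, 0.003, 0, 0, 0],
    [0.064, 0.003, 0, 0, 0],
    [0.074, 0.003, 0, 0, 0],
    [0.082, 0.003, 0, 0, 0],
    [0.086, 0.003, 0, 0, 0],
    [0.086, 0.003, 0, 0, 0]
  ]
}}

```text
time_s: 9.47
eef_pos: [0.631, 0.0643, 0.2603]
ee_rot: [[-0.165, 0.986, -0.001], [0.986, 0.165, -0.002], [-0.002, -0.001, -1.0]]
contact_force: [0.8, -4.1, 5.9]
width: 0.283
```

Call:
{"method": "carry_out", "body": {
  "plan": [
    [0.005, 0, 0, 0, 0],
    [0.01, 0, 0, 0, 0],
    [0.013, 0, 0, 0, 0],
    [0.013, 0, 0, 0, 0],
    [0.013, 0, 0, 0, 0],
    [0.013, 0, 0, 0, 0]
  ]
}}

```text
time_s: 9.97
eef_pos: [0.629, 0.0763, 0.2603]
ee_rot: [[-0.164, 0.986, -0.001], [0.986, 0.164, -0.003], [-0.003, -0.001, -1.0]]
contact_force: [1.0, -3.1, 5.6]
width: 0.288
```

```bash
python3 - <<'E'
from h import *
s=telemetry.sense();print({k:np.round(v,4).tolist() for k,v in s.items()})
d=np.array(s["eef_pos"])-[.6449,-.0203,.2602];print("disp",d@[-.1652,.9863,0],d@[.9862,.1652,0])
A=cam("scene");B=cam("side");W=cam("wrist")
for n,c in(("A",A),("B",B),("W",W)): cv2.imwrite(f"pics/post{n}.png",c["img"])
L=np.vstack([crop(cv2.imread("pics/preA.png"),165,205,265,255,5.5),crop(A["img"],165,205,265,255,5.5)])
cv2.imwrite("pics/cmp.png",L);print(L.shape)
E
```

```text
{'time_s': 9.9667, 'joints': [0.0372, 0.0729, 1.6564, -0.0028, 1.4132, -0.1274], 'qvel': [-0.0027, 0.0001, 0.0007, -0.0012, -0.0005, 0.0016], 'effort': [2.7765, -38.5714, -34.8541, 1.05, -1.5389, -0.1514], 'eef_pos': [0.629, 0.0763, 0.2603], 'ee_rot': [[-0.1643, 0.9864, -0.0008], [0.9864, 0.1643, -0.0028], [-0.0026, -0.0012, -1.0]], 'contact_force': [0.9734, -3.0565, 5.64], 'moment': [-0.7675, 1.5977, -0.0737], 'width': 0.288}
disp 0.09789240981545243 0.0002799183262365848
(550, 550, 3)
```

View pics/cmp.png

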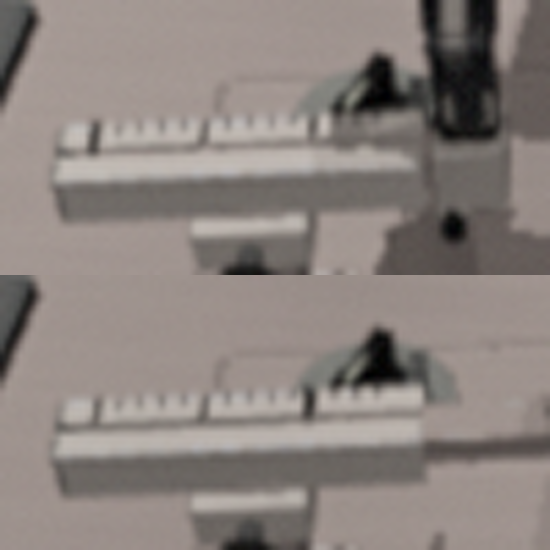

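The pointer now stands very near the 100 mark (crop (308,400)), and at home it was at (95,135). The measured displacement is 97.9 mm, so I'll add 2 mm and check the pointer closely.

Call:
{"method": "carry_out", "body": {
  "plan": [
    [0.001, 0, 0, 0, 0],
    [0.002, 0, 0, 0, 0],
    [0.002, 0, 0, 0, 0],
    [0.002, 0, 0, 0, 0],
    [0.002, 0, 0, 0, 0],
    [0.002, 0, 0, 0, 0]
  ]
}}

```text
time_s: 10.62
eef_pos: [0.6287, 0.0781, 0.2602]
ee_rot: [[-0.164, 0.986, -0.001], [0.986, 0.164, -0.003], [-0.003, -0.001, -1.0]]
contact_force: [0.9, -3.9, 5.4]
width: 0.285
```

```bash
python3 - <<'E'
from h import *
s=telemetry.sense();d=np.array(s["eef_pos"])-[.6449,-.0203,.2602];print("disp",d@[-.1652,.9863,0],d@[.9862,.1652,0],s["width"],s["contact_force"],s["time_s"])
c={n:cam(n) for n in("scene","side","wrist")}
for n in c: cv2.imwrite(f"pics/fin_{n}.png",c[n]["img"])
# expected mid-sleeve at the 100 mark
o=np.array([.6034,.0571]);R=np.array([[.986,-.165],[.165,.986]])
for n in c:
  for y in(-.27,-.12): print(n,y,proj(c[n],[*(o+R@[.03,y]),.234]).round(0))
a=crop(c["scene"]["img"],172,215,246,245,10); b=crop(c["side"]["img"],295,180,345,245,5)
w=crop(c["wrist"]["img"],160,230,420,420,2)
H=np.zeros((600,800,3),np.uint8);H[:300,:740]=a[:300];H[300:600,:250]=b[:300,:250]; w=cv2.resize(w,(410,300));H[300:600,260:670]=w
cv2.imwrite("pics/fin.png",H)
E
```

```text
disp 0.09972819704012553 0.00029286612914803257 0.2854177020537429 [ 0.91513332 -3.90365617  5.43049358] 10.6167
scene -0.27 [177. 233.]
scene -0.12 [236. 230.]
side -0.27 [330. 229.]
side -0.12 [315. 198.]
wrist -0.27 [280. 565.]
wrist -0.12 [280. 433.]
```

View pics/fin.png

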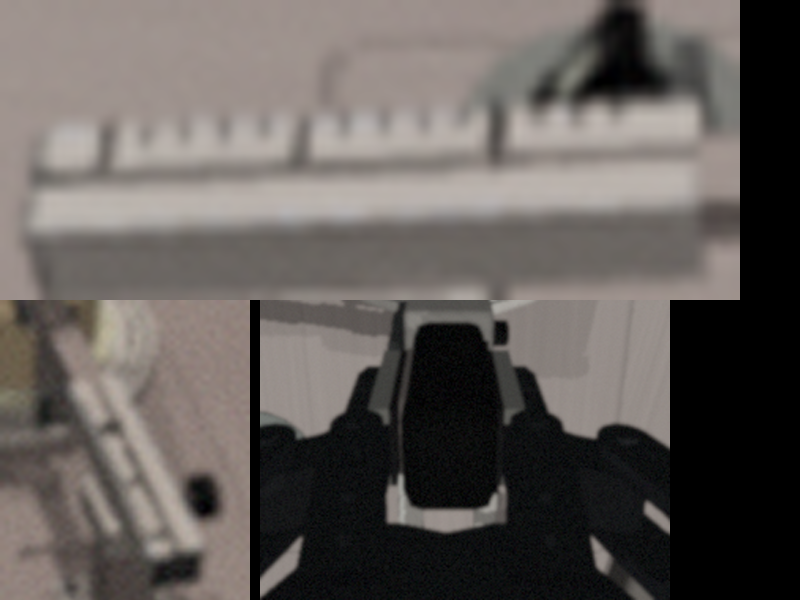

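The pointer is at crop (497,130), merged with the 100 tick, and both fingers close on the grip. As a last check I'll measure the sub-pixel pointer position, and whether the cake and nozzle moved.

```bash
python3 - <<'E'
from h import *
im={k:cv2.cvtColor(cv2.imread(f"pics/{f}.png"),cv2.COLOR_BGR2GRAY).astype(int) for k,f in(("pre","preA"),("post","postA"),("fin","fin_scene"),("start","scene0"))}
for r in range(226,233):
  for k in("post","fin"): print(r,k,im[k][r,176:246:1][[*range(4,10),*range(22,30)]+list(range(40,52))])
for n,(a,b) in{"scene":("scene0","fin_scene"),"side":("side0","fin_side")}.items():
  A=cv2.imread(f"pics/{a}.png").astype(int);B=cv2.imread(f"pics/{b}.png").astype(int)
  for t in(A,B):
    m=((t[...,1]-t[...,0]>12)&(t[...,1]>=t[...,2]-2)&(t[...,1]>150)).astype(np.uint8)
    k,l,st,ce=cv2.connectedComponentsWithStats(m);i=1+np.argmax(st[1:,4]);print(n,"cake",st[i],ce[i].round(2))
E
```

```text
226 post [152 151 146 144 151 153 144 156 158 150 138 147 154 148 168 153 135 140
  86  60 115 164 162 131 140 171]
226 fin [153 151 146 143 152 153 144 156 160 149 136 149 154 147 167 153 135 155
 145  85 110 163 161 131 140 173]
227 post [164 157 131 134 161 160 140 166 171 148 119 158 176 163 175 161 156 159
  94  49 116 175 176 159 165 180]
227 fin [165 157 129 134 161 162 141 166 171 149 119 158 175 165 175 160 155 171
 154  84 111 173 175 159 163 178]
228 post [180 166 112 130 173 168 154 172 174 140 116 168 181 171 179 177 178 167
  93  49 126 175 180 175 176 180]
228 fin [180 165 111 130 172 169 153 172 174 139 118 169 181 171 178 175 176 175
 147  81 120 175 180 175 176 179]
229 post [181 166 113 140 177 173 175 179 170 131 117 171 181 177 170 169 171 158
  85  64 127 163 166 164 166 164]
229 fin [183 165 113 141 176 174 175 179 170 130 118 171 181 179 170 169 169 165
 135  86 124 161 166 165 166 164]
230 post [178 158 110 147 178 179 168 167 154 113 113 158 165 162 139 138 139 127
  80  78 119 129 130 135 140 138]
230 fin [179 157 111 146 178 179 169 166 155 114 114 157 164 163 140 139 137 139
 125  88 113 127 131 137 139 138]
231 post [159 134 110 147 163 161 136 131 121 103 113 124 122 124 126 133 135 129
 114 113 133 138 141 149 154 154]
231 fin [159 133 109 147 163 160 138 130 122 104 110 125 122 122 125 130 135 138
 135 116 127 136 139 149 154 154]
232 post [124 115 111 123 125 124 138 137 138 136 139 138 139 141 157 165 169 166
 157 157 169 174 175 176 177 176]
232 fin [124 114 113 124 126 125 138 137 137 136 139 138 137 141 154 163 167 169
 167 161 168 173 174 176 175 176]
scene cake [ 292  219   56   42 1855] [319.66 239.39]
scene cake [ 306  219   42   42 1366] [326.05 240.22]
side cake [ 151  387   50   33 1194] [177.81 403.17]
side cake [ 151  387   51   33 1354] [177.38 403.6 ]
```

```bash
python3 -c "
from station import manip,telemetry
s=telemetry.sense();print(s['time_s'],s['width'],max(abs(s['qvel'])));print(manip.close_job())"
```

```text
10.7667 0.2925928029019986 0.0020265705856556114
the job is handed in; nothing more can be done
None
```

The job is done and handed in at 10.8 s, with the arm at rest and still holding the boom at 100 with the button squeezed in.

- **Selector:** it started on the second speed mark. I turned it about 26° clockwise, and after I let go the wrist picture showed its white line on the third bar.
- **Boom:** the jaws closed to about 25 mm, against 33 mm with the button out, so the button is pressed in. I then drew the boom out along the machine's +y.
- **Extension:** the tool moved 99.7 mm from home. In the scene picture the pointer has merged with the 100 tick. One pixel there is about 2.5 mm, so that only confirms it to about 1 mm.
- **Forces:** the tool forces I read never went above about 13 N, reached while squeezing the button.
- **Cake:** its visible outline in the scene view kept the same top, bottom and right edges. The gripper hid its left side, and my colour check on the side camera picked up some other object. I therefore did not measure the blade's gap, or confirm from a second view that the cake stayed put.
- **Other things on the bench:** no contact showed in the forces. I did not measure their positions again at the end.

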